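Check the kettle with the infrared thermometer

TASK

Check how hot the kettle is: first turn the hob off by sliding its red power grip all the way to the white-dot end, then take the thermometer wand out of its stand and point its nose squarely at the middle of the orange-rimmed black patch on the kettle's side, about 8 cm away, holding it steady for two seconds. Then lay the wand back in its stand, nose down as you found it. Do not touch the kettle, keep the slide at off, and leave everything else where it is.

Things in the scene. Friction and masses are not known exactly. Their poses are not given: they have to be found in the camera images.
- hob: Black glass hob, 340 x 520 x 8 mm, fixed; place and angle vary. Origin: centre of its underside; x away from the robot, y along its length to the robot's left, z up. Zones at x +50, y +-125 mm: kettle on one, pan on the other. Aluminium slide track at x -135, y 0: 40 mm (x) by 130 mm (y), top 22 mm above the worktop. White dot (off) past its +y end, three red bars past its -y end.
- power (a joint): Travel of the hob's red power slide in m: 0 at the red-bar end (hob -y), 0.08 at the off end stop by the white dot (hob +y); starts at 0 to 0.03. Friction about 1.5 N; it stays where it is left.
- power_top (a point): Centre of the top of the red slide grip, an upright block 28 mm (hob x) by 20 mm (hob y) by 40 mm tall, top 62.5 mm above the worktop; moves along hob +y as the slide goes to off. Axes as the hob's.
- kettle: Steel conical kettle, about 1.6 kg, loose on a hob zone: base radius 95 mm, narrowing to 45 mm at 100 mm height; black arched handle in its x-z plane, up to 197 mm high; spout towards +x, reaching 132 mm from the axis. Origin: centre of its underside, 8 mm above the worktop; z up. The patch is on the -x side, away from the spout, facing the robot or the robot's right.
- patch (a point): Middle of the measuring patch: a black disc 38 mm across with an orange rim (48 mm across), on the kettle's sloping side about 57 mm above the kettle's underside. z axis = outward normal of the patch, leaning about 30 degrees above level.
- wand: Pen-type infrared thermometer: straight white bar 130 mm long, 28 wide, 26 thick, about 0.11 kg; grey nose, blue grip band, display at the tail. Loose in its stand, nose down. Origin: middle of the bar. As stored, body z is up and body y level across the 28 mm width; the nose points along body x tipped 35 degrees down: (0.819, 0, -0.574) in the body frame.
- lens (a point): Centre of the wand's nose face (black lens), 65 mm from the bar's middle. z axis = the line of sight, straight out of the nose along the bar.
- wand_grip (a point): Middle of the blue grip band inside the bar, 20 mm from the bar's middle towards the tail: grip here from straight above, fingers closing across the 28 mm width (body y); the two sides are clear here. Axes as the wand body's.
- stand: Fixed black stand, base 150 x 70 x 12 mm, a sloping steel support 20 mm wide under the bar and, at the low +x end, a shallow black cup: cheeks 36 mm apart and a toe stop before the nose. Open upwards: the wand lifts straight up and goes straight down. Origin: centre of its underside; x = level direction of the stored nose; z up. Place and angle vary.
- stand_seat (a point): Where the wand's origin (middle of the bar) lies when it is stored: 72 mm above the stand's underside; the wand's body axes are then parallel to the stand's.
- pan: Black frying pan, radius 80 mm, 42 mm high, with a 120 mm handle away from the robot, up to 60 mm high; on the other hob zone. Leave alone. Origin: centre of its underside.
- mug: Blue mug, radius 40 mm, 90 mm high. Leave alone. Origin: centre of its underside.
- mill: Dark wooden pepper mill, radius 28 mm, 165 mm high. Leave alone. Origin: centre of its underside.
- salt: Clear salt jar, radius 22 mm, 85 mm high. Leave alone. Origin: centre of its underside.
- spatula: Spatula lying on the worktop, 280 mm long, 20 mm high. Leave alone. Origin: its middle, on the worktop.
Things that resemble listed ones, but are neither listed nor needed, are in the scene too. Leave any purple, turquoise or yellow look-alike of the stand alone.

How it is judged:
On the way, in this order (a step that is already met when the one before it is completed fails the run):
1. the power slide is at its off end stop (value of joint power above 0.076 m), for 0.2 s.
2. the wand is held still for a second, its nose 5 to 11 cm from the patch, its line of sight within 15 mm of the patch's middle and within 25 degrees of square to it, with the slide still off (z of patch in the frame of lens between 0.05 and 0.11 m and x of patch in the frame of lens between -0.015 and 0.015 m and y of patch in the frame of lens between -0.015 and 0.015 m and angle between the z axis of lens and the z axis of patch, either way round below 0.44 rad and linear speed of wand below 0.03 m/s and angular speed of wand below 0.25 rad/s and distance of wand from where it was at the start of the episode above 0.05 m and value of joint power above 0.076 m), for 1 s.
At the end, for the whole second after the job is handed in: The wand lies at rest in its stand as at the start (its middle within 12 mm of its stored place, axes within 0.15 rad), the slide is within 4 mm of the off end stop, the kettle is within 12 mm and the other things within 30 mm of where they stood (distance between wand and stand_seat below 0.012 m and angle between the x axis of wand and the x axis of stand, either way round below 0.15 rad and angle between the z axis of wand and the z axis of stand, either way round below 0.15 rad and linear speed of wand below 0.02 m/s and value of joint power above 0.076 m and distance of kettle from where it was at the start of the episode below 0.012 m and distance of each of pan, mug, mill, salt, spatula from where it was at the start of the episode below 0.03 m); the robot touches nothing.
It fails at once if the kettle is touched by the wand or the robot (over 1 N) (contact force between kettle and wand above 1 N or contact force between kettle and the arm above 1 N or contact force between kettle and the fingers above 1 N).
It fails at once if the pan, mug, mill, salt jar or spatula is moved by more than 40 mm or tipped (distance of any of pan, mug, mill, salt, spatula from where it was at the start of the episode above 0.04 m or angle between any of pan, mug, mill, salt, spatula's own z axis and vertical above 0.5 rad).
It also fails if it takes over 69 s, if anything falls off the work surface, if the arm or the gripper's body presses on something with over 40 N, if the wrist force passes 120 N, or if a joint passes its speed limit or range.

ROBOT

A 6-joint arm with a two-finger parallel gripper is mounted at the origin on the work surface. World frame = base frame: x ahead of the robot, y to its left, z up, the work surface at z = 0. Lengths are in m, angles in rad, forces in N, time in s.
With the tool pointing down it reaches from about 0.375 to 0.975 m from the base axis. Payload 3.8 kg.
Tool frame: the origin (TCP) lies at the very end of the fingers, on their centre line; the grasp point (between the pads) lies 19 mm behind it; y points along the fingers, x is the direction in which the jaws open and shut, and the axes are right-handed (so a half turn about y gives the same grasp; the last joint's range is limited). The gripper opens to 85 mm and grips with 20 to 120 N. Pads are 22 mm wide; open, the fingers measure 114 mm over their backs; the gripper's body (76 mm by 85 mm) begins 54 mm behind the grasp point. The pads swing forward as they close: fully open they stand 13 mm farther back than shut.
Start: joints at [1.12, 0.264, 1.604, -0, 1.274, -0.037], TCP at [0.271, 0.618, 0.231] pointing down, gripper open.
Joint ranges: [-2.63, 2.63], [-0.94, 2.18], [0.31, 2.57], [-1.31, 4.45], [0, 2.66], [-2.55, 2.55]. Speed limits (rad/s): [2.57, 2.57, 3.14, 3.14, 3.14, 3.14].

INTERFACE

Orientations are given as a rotation vector (axis times angle).
In Python, from workcell import bot, cams gives the robot as it stands.
- The arm moves only by the tool play_rows, never from a script. Its argument "motion" is a list of rows, each a list of 2 entries, a list of its own where there are three numbers: the shift along the world's x, y, z normalised to -1 to 1, where 1 is 400 mm, then the turn, a rotation vector about the world's x, y, z normalised to -1 to 1, where 1 is pi/4 rad. In form: [[[tx, ty, tz], [ax, ay, az]], ...]. A call has 1 to 10 rows; each row is the pose to reach, as a shift and turn from the pose commanded when the call began; what a row does not reach only later rows make up. A row lasts 1/8 s, in which the tool goes at most 62.5 mm and 10.7 degrees, less where a joint would pass 70% of its speed; a pose out of reach is approached as far as the arm can. A call with a number of a shift or a turn outside -1 to 1 is refused whole. A call with a gripper value outside its range is refused whole. "gripper" is the closure, from 0 (fully open) to 1 (shut), set as the call begins (left out, the last holds). The fingers move at their own pace and stop on an object; "squeeze" is the grip in N (left out, the last holds). Time passes only in rows, so rows that repeat a pose let the fingers close. It gives the time, the measured TCP pose, the force and the opening at its end, in the units of the state.
- bot.read_state(): the state, without advancing time (a new reading comes with each control period).
- cams.read_camera(name): name is "scene" or "side" or "wrist"; returns (picture, depth): 420x560x3 uint8, red, green, blue; 420x560 float32, m along the optical axis (not along the pixel's ray), 0 where there is no reading.
- cams.calibration(name): a dict with "mtx" (3x3 intrinsics, pixels), "R" (3x3) and "t" (3): a world point X has camera coordinates R X + t; the wrist camera has in their place "tool_from_camera" (4x4, takes a point from camera to tool coordinates, whose origin is the TCP and whose axes are the tool frame's). Camera axes: x right, y down, z forward; pixel columns grow to the right and rows downward; lengths in m; the calibration is good to about 2 mm. A picture is of the moment at which its call begins: read the wrist's pose just before it. calibration takes no time and is no camera call.
- bot.finish_job(): hands the job in, once; it reports no verdict.
Trained networks look in the newest picture that a camera, given by its name, has taken for a name from the list of things; names that differ only in an ending like _2 or _b are one class to them, and where a whole thing is asked for, a point or a joint stands for the part that bears it (a point fixed in the world has none). Each returns a list of dicts, best first, with "conf" (0 to 1); they miss things now and then, are a little off and sometimes report something else, mostly with a low value. They report only what shows in the picture. A call takes as long as a camera call. They do not tell look-alikes from the thing itself.
- cams.recognise(camera, label): "xyz" ([x, y, z] in m, in the coordinates of the camera as it stood for that picture, good to about 4 mm: the middle of the surface that is visible of it).
- cams.regions_of(camera, label): "mask" (420x560 bool, what is visible of it).
- cams.mark_of(camera, label): "xyz" ([x, y, z] in m, in the coordinates of the camera as it stood for that picture, good to about 4 mm: a listed point, or the origin of a listed thing).
The state is a dict: "time": time; "q": joint angles; "joint_vel": joint speeds; "joint_torque": joint torques, N m; "tool_pos": TCP position; "tcp_rot": TCP orientation; "wrist_force": force on the tool from outside, world axes, zero at the start; "torque": the same for the moment, N m; "width": opening from 0.0 (shut) to 1.0 (fully open).
Only numpy, scipy, OpenCV 4.12 (cv2) and the standard library are available. Lean on these libraries where they do the work, as an engineer would, in place of code of your own. Each camera call takes 0.05 s, during which the arm holds its last target.

## Working session

There is one attempt and no reset: what is moved stays moved. The work goes in short steps, Python scripts to look and compute and a tool call to move; the robot and the scene stay as the last step left them, time stands still between calls to the robot, and variables do not carry over. Pictures are saved under pics/ and viewed, and the job is handed in when it is done.

Besides the shell and the picture viewer there is one more tool, called as a command line: name --argument value ..., lists and objects as JSON in quotes. play_rows: Moves the arm, as the interface text tells. Its arguments: {"type":"object","properties":{"motion":{"type":"array","items":{"type":"array"}},"gripper":{"type":"number"},"squeeze":{"type":"number"}},"required":["motion"]}

```bash
mkdir -p pics; ls
cat > h.py <<'E'
import numpy as np, cv2
from workcell import bot, cams
from scipy.spatial.transform import Rotation as Rn
def snap(n,f):
    s=bot.read_state() if n=='wrist' else None
    p,d=cams.read_camera(n); cv2.imwrite('pics/'+f,p[:,:,::-1]); return p,d,s
def toworld(n,x,s=None):
    c=cams.calibration(n); x=np.asarray(x,float)
    if n!='wrist': return (x-c['t'])@c['R']
    T=np.array(c['tool_from_camera']); y=x@T[:3,:3].T+T[:3,3]
    return y@Rn.from_rotvec(s['tcp_rot']).as_matrix().T+s['tool_pos']
def cloud(n,d,s=None):
    K=np.array(cams.calibration(n)['mtx']); v,u=np.mgrid[:420,:560]
    P=np.stack([(u-K[0,2])/K[0,0]*d,(v-K[1,2])/K[1,1]*d,d],-1)
    return toworld(n,P.reshape(-1,3),s).reshape(420,560,3)
E
python3 - <<'E'
from h import *
np.set_printoptions(precision=4,suppress=True)
s=bot.read_state(); print(s)
for n in ['scene','side','wrist']:
    p,d,s=snap(n,n+'0.png'); np.savez('/tmp/%s0.npz'%n,p=p,d=d)
    for l in ['power_top','patch','wand_grip','wand','stand','stand_seat','hob','kettle','lens','pan','mug','mill','salt','spatula']:
        try:r=cams.mark_of(n,l)
        except Exception as e: r=[];print(e)
        print(n,l,[(round(k['conf'],2),toworld(n,k['xyz'],s)) for k in r[:3]])
print(bot.read_state()['time'])
E
```

```text
pics
{'time': 0.0, 'q': array([ 1.1201,  0.2648,  1.6054, -0.    ,  1.2737, -0.0369]), 'joint_vel': array([-0.0002,  0.0003,  0.0004,  0.0003, -0.0008,  0.0007]), 'joint_torque': array([ -0.0014, -51.5095, -36.7317,   0.0001,   0.0128,   0.    ]), 'tool_pos': array([0.2711, 0.6174, 0.2299]), 'tcp_rot': array([-1.3782, -0.8978,  0.901 ]), 'wrist_force': array([ 0.9275, -0.0079, -0.8276]), 'torque': array([-0.0441,  0.0012,  0.046 ]), 'width': 0.9997530586659057}
scene power_top [(0.6, array([0.514 , 0.1149, 0.0592])), (0.44, array([ 0.4212, -0.5379, -0.0027])), (0.16, array([ 0.4762, -0.3381, -0.0027]))]
scene patch [(0.73, array([ 0.7072, -0.0456,  0.0627]))]
scene wand_grip [(0.97, array([ 0.4606, -0.3502,  0.0813]))]
scene wand [(0.75, array([ 0.4741, -0.3378,  0.0691]))]
scene stand [(0.97, array([ 0.5196, -0.6419, -0.0017])), (0.78, array([ 0.2819, -0.5363, -0.0024])), (0.72, array([ 0.2699, -0.3242, -0.0038]))]
scene stand_seat [(0.93, array([ 0.2707, -0.3237,  0.0673])), (0.8, array([ 0.2783, -0.5351,  0.0706])), (0.68, array([ 0.4765, -0.3354,  0.0738]))]
scene hob [(0.93, arr
[... 1238 characters left out ...]
]))]
side mug [(0.61, array([ 0.7122, -0.3084,  0.0025])), (0.26, array([ 0.4747, -0.3449,  0.0684]))]
side mill [(0.88, array([ 0.5908, -0.5025, -0.0043])), (0.51, array([0.6987, 0.2672, 0.0125])), (0.21, array([ 0.5295, -0.3251,  0.0363]))]
side salt [(0.61, array([0.5115, 0.112 , 0.0627])), (0.58, array([ 0.428 , -0.5364,  0.0045]))]
side spatula [(0.94, array([ 0.3102,  0.3805, -0.0007])), (0.52, array([ 0.7151, -0.3097,  0.0005]))]
wrist power_top []
wrist patch []
wrist wand_grip []
wrist wand []
wrist stand []
wrist stand_seat []
wrist hob []
wrist kettle []
wrist lens []
wrist pan []
wrist mug []
wrist mill []
wrist salt []
wrist spatula [(0.74, array([0.3083, 0.3776, 0.0022]))]
2.25
```

View pics/scene0.png

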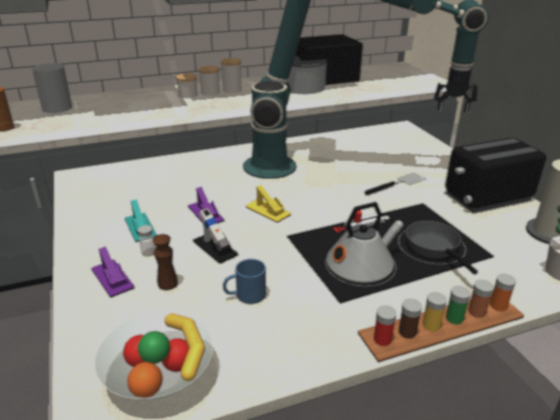

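View pics/side0.png

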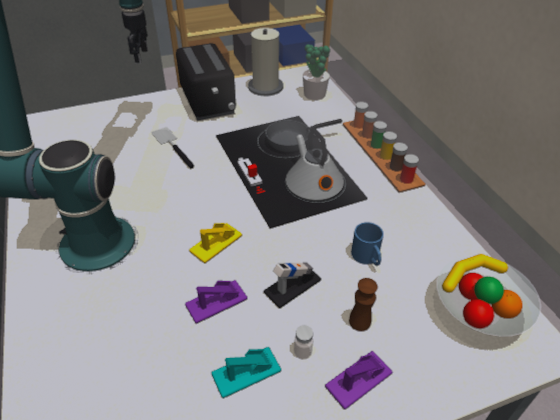

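The scene picture shows the wand (white with a blue band, ~(213,235)) in the black stand. The kettle patch is at (340,254), and the red slide grip is at ~(358,215) at the red-bar end. In the side view the wand is at (293,270) and the patch at (325,182). I'll refine the positions with depth.

Run:
```python
from h import *
np.set_printoptions(precision=4,suppress=True)
ph=lambda X:X
for n in ['scene','side']:
    z=np.load('/tmp/%s0.npz'%n); p,d=z['p'].astype(int),z['d']; W=cloud(n,d)
    r,g,b=p[...,0],p[...,1],p[...,2]; ok=d>0
    def rep(name,m): 
        Q=W[m&ok]; print(n,name,len(Q),np.median(Q,0) if len(Q) else None, Q.min(0) if len(Q) else None,Q.max(0) if len(Q) else None); return Q
    x,y,zz=W[...,0],W[...,1],W[...,2]
    rep('table',(abs(x-.45)<.05)&(abs(y-0.0)<.05)&(zz<.02))
    red=(r>120)&(g<70)&(b<70)&(abs(x-.51)<.06)&(abs(y-.13)<.12)
    rep('redtop',red&(zz>.052)); rep('redall',red)
    al=(abs(x-.51)<.035)&(abs(y-.15)<.1)&(zz>.014)&(zz<.03); rep('track',al)
    org=(r>150)&(g<130)&(b<90)&(zz>.03)&(abs(x-.7)<.06)&(y<0)&(y>-.1)
    Q=rep('orange',org)
    # kettle body cone cloud
    m=(np.hypot(x-.699,y-.023)<.12)&(zz>.02)&(zz<.1)&ok
    Q=W[m]
    from scipy.optimize import least_squares
    f=lambda a:(np.hypot(Q[:,0]-a[0],Q[:,1]-a[1])-(.095-.5*(Q[:,2]-.008)))*.894
    s=least_squares(f,[.7,.02],loss='soft_l1',f_scale=.002); print('kettle axis',s.x,np.median(abs(s.fun)))
    # hob: dark pix
    hb=(r+g+b<110)&(zz<.014)&(zz>-.01)&(abs(x-.65)<.25)&(abs(y-.15)<.32)
    k,lab,st,c=cv2.connectedComponentsWithStats(hb.astype('u1')); i=1+np.argmax(st[1:,4])
    H=W[lab==i][:,:2]; print('hob z',np.median(W[lab==i][:,2])); print('hob rect',cv2.minAreaRect(H.astype('f4')))
    # wand
    m=(np.hypot(x-.477,y+.341)<.085)&(zz>.03)&(r+g+b>330)&ok
    Q=W[m]; c=Q.mean(0); _,_,v=np.linalg.svd(Q-c); print('wand',len(Q),c,v[0], np.degrees(np.arctan2(v[0][1],v[0][0])))
    m=(np.hypot(x-.477,y+.341)<.12)&(zz>.004)&(zz<.02)&ok
    print('standbase',m.sum(),cv2.minAreaRect(W[m][:,:2].astype('f4')))
    for l in ['wand','power_top','stand']:
        for k in cams.regions_of(n,l)[:4]:
            M=k['mask']&ok; print(l,round(k['conf'],2),M.sum(),np.median(W[M],0))
```

```text
scene table 441 [ 0.4474 -0.0014 -0.0014] [ 0.4002 -0.0499 -0.0082] [0.4999 0.05   0.0106]
scene redtop 12 [0.5257 0.1131 0.0588] [0.5209 0.1065 0.0533] [0.5319 0.1167 0.0625]
scene redall 32 [0.522  0.0578 0.0081] [0.5071 0.0384 0.0039] [0.5319 0.1167 0.0625]
scene track 181 [0.5197 0.1479 0.0203] [0.4901 0.0735 0.0143] [0.5354 0.2056 0.0299]
scene orange 16 [ 0.7189 -0.0369  0.0782] [ 0.7055 -0.0392  0.0695] [ 0.7272 -0.0325  0.0864]
kettle axis [0.7026 0.0238] 0.002332356009027185
hob z 0.006278257967096154
hob rect ((0.6583024859428406, 0.0902436375617981), (0.33138948678970337, 0.3955915570259094), 3.1312615871429443)
wand 320 [ 0.4841 -0.3438  0.0756] [ 0.7858  0.3437 -0.5142] 23.62632991545203
standbase 448 ((0.4769105315208435, -0.3269519507884979), (0.18066902458667755, 0.1394839733839035), 24.268789291381836)
wand 0.78 534 [ 0.4859 -0.3443  0.0715]
wand 0.33 399 [ 0.4422 -0.5367  0.0526]
power_top 0.45 70 [0.5267 0.1084 0.0435]
stand 0.98 1060 [ 0.5457 -0.6471  0.0182]
stand 0.96 574 [ 0.2708 -0.3277  0.0272]
stand 0.9 481 [ 0.2898 -0.5492  0.0331]
stand 0.56 800 [ 0.3355 -
[... 391 characters left out ...]
0.0769] [ 0.6841 -0.0601  0.0448] [ 0.7276 -0.028   0.0874]
kettle axis [0.6985 0.021 ] 0.002585255823501871
hob z 0.007506500719280136
hob rect ((0.5979338884353638, 0.14554236829280853), (0.2487553060054779, 0.5281175971031189), 4.005196571350098)
wand 217 [ 0.4614 -0.3517  0.0924] [ 0.8279  0.2813 -0.4852] 18.76752810865835
standbase 889 ((0.4801006019115448, -0.33527907729148865), (0.22226548194885254, 0.22209742665290833), 33.48685836791992)
wand 0.77 454 [ 0.4656 -0.3551  0.0879]
power_top 0.66 110 [0.5131 0.1044 0.0477]
stand 0.98 1140 [ 0.3179 -0.1349  0.0129]
stand 0.95 1536 [ 0.2645 -0.3359  0.0129]
stand 0.91 1921 [ 0.5084 -0.6574  0.0131]
stand 0.76 1096 [ 0.4569 -0.3603  0.0121]
```

Run:
```python
from h import *
np.set_printoptions(precision=4,suppress=True)
s=bot.read_state();R=Rn.from_rotvec(s['tcp_rot']).as_matrix();print(R,s['time'])
print(cams.calibration('wrist'))
```

```text
[[ 0.4021  0.     -0.9156]
 [ 0.9156 -0.      0.4021]
 [-0.     -1.     -0.    ]] 2.55
{'mtx': array([[373.4413,   0.    , 281.1845],
       [  0.    , 373.4413, 210.5004],
       [  0.    ,   0.    ,   1.    ]]), 'tool_from_camera': array([[ 1.    , -0.0003,  0.0002, -0.0006],
       [-0.0003, -0.2642,  0.9645, -0.1418],
       [-0.0003, -0.9645, -0.2642,  0.0652],
       [ 0.    ,  0.    ,  0.    ,  1.    ]])}
```

play_rows --motion '[[[0.61,-1,0],[0,0,-1]],[[0.61,-1,0],[0,0,-1]],[[0.61,-1,0],[0,0,-1]],[[0.61,-1,0],[0,0,-1]],[[0.61,-1,0],[0,0,-1]],[[0.61,-1,0],[0,0,-1]],[[0.61,-1,0],[0,0,-1]],[[0.61,-1,0],[0,0,-1]],[[0.61,-1,0],[0,0,-1]]]' --gripper 1

```text
time: 3.68
tool_pos: [0.5165, 0.216, 0.2314]
tcp_rot: [-1.552, -0.289, 0.288]
wrist_force: [-0.2, 0.3, -0.5]
width: -0.001
```

play_rows --motion '[[[0,-0.4,-0.1],[0,0,-0.4]],[[0,-0.4,-0.1],[0,0,-0.4]],[[0,-0.4,-0.1],[0,0,-0.4]],[[0,-0.4,-0.1],[0,0,-0.4]],[[0,-0.4,-0.1],[0,0,-0.4]]]'

```text
time: 4.3
tool_pos: [0.5155, 0.0591, 0.1916]
tcp_rot: [-1.569, -0.046, 0.045]
wrist_force: [-0.1, 0.5, -0.0]
width: 0.0
```

Run:
```python
from h import *
np.set_printoptions(precision=4,suppress=True)
p,d,s=snap('wrist','w1.png'); np.savez('/tmp/w1.npz',p=p,d=d)
print(s['time'],s['tool_pos'],s['tcp_rot'],s['wrist_force'])
print(Rn.from_rotvec(s['tcp_rot']).as_matrix())
for l in ['power_top']:
    print([(k['conf'],toworld('wrist',k['xyz'],s)) for k in cams.mark_of('wrist',l)[:3]])
W=cloud('wrist',d,s); p=p.astype(int); r,g,b=p[...,0],p[...,1],p[...,2];x,y,zz=np.moveaxis(W,2,0)
red=(r>90)&(g<.5*r)&(b<.5*r)&(d>0)
Q=W[red&(zz>.05)&(zz<.075)&(abs(y-.12)<.06)];print(len(Q),np.median(Q,0),Q.min(0),Q.max(0),cv2.minAreaRect(Q[:,:2].astype('f4')))
t=(abs(x-.513)<.04)&(abs(y-.14)<.09)&(zz>.017)&(zz<.027)&(d>0);Q=W[t];print(len(Q),cv2.minAreaRect(Q[:,:2].astype('f4')))
```

```text
4.3 [0.5155 0.0591 0.1916] [-1.5694 -0.0457  0.045 ] [-0.0978  0.5415 -0.0337]
[[ 0.9983  0.0005 -0.0577]
 [ 0.0577  0.0009  0.9983]
 [ 0.0005 -1.      0.0009]]
[(0.87, array([0.5131, 0.1131, 0.0592]))]
970 [0.5156 0.1127 0.0613] [0.5026 0.1026 0.0516] [0.529  0.1225 0.0635] ((0.5157397985458374, 0.1124805212020874), (0.02595236711204052, 0.019717805087566376), 2.767375946044922)
7324 ((0.5146418809890747, 0.14008517563343048), (0.04007614776492119, 0.12769922614097595), 2.850203037261963)
```

View pics/w1.png

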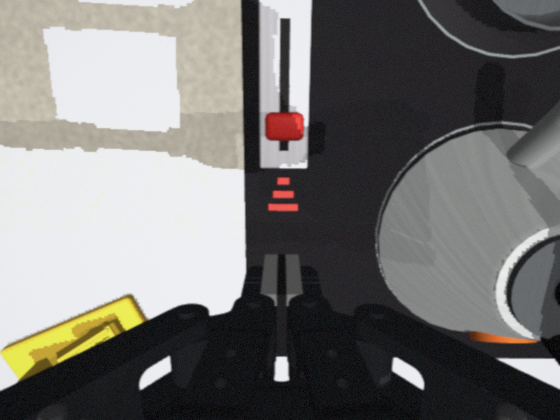

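The wrist view shows the red grip at (285,126), with the three red bars below it and the closed fingers at (282,280), lined up with the track. Next I descend and push +y.

play_rows --motion '[[[0,0,-0.15],[0,0,0]],[[0,0,-0.28],[0,0,0]],[[0,0,-0.39],[0,0,0]],[[0,0.04,-0.39],[0,0,0]],[[-0.002,0.08,-0.39],[0,0,0]],[[-0.004,0.12,-0.39],[0,0,0]],[[-0.007,0.16,-0.39],[0,0,0]],[[-0.009,0.2,-0.39],[0,0,0]],[[-0.01,0.225,-0.39],[0,0,0]],[[-0.01,0.225,-0.39],[0,0,0]]]'

```text
time: 5.65
tool_pos: [0.5111, 0.149, 0.0353]
tcp_rot: [-1.57, -0.046, 0.046]
wrist_force: [-0.7, 1.1, 0.1]
width: -0.002
```

```bash
cat > sl.py <<'E'
from h import *
import sys
np.set_printoptions(precision=4,suppress=True)
n='wrist'
p,d,s=snap(n,sys.argv[1]);print(s['time'],s['tool_pos'],s['wrist_force'])
W=cloud(n,d,s); p=p.astype(int); r,g,b=p[...,0],p[...,1],p[...,2];x,y,zz=np.moveaxis(W,2,0)
red=(r>90)&(g<.5*r)&(b<.5*r)&(d>0)
Q=W[red&(zz>.055)&(zz<.075)&(abs(y-.15)<.09)&(abs(x-.51)<.04)];print(len(Q),np.median(Q,0),Q.min(0),Q.max(0))
E
python3 sl.py w2.png
```

```text
5.65 [0.5111 0.149  0.0353] [-0.7144  1.1217  0.0699]
4474 [0.5126 0.1721 0.0612] [0.4992 0.1608 0.055 ] [0.5264 0.1809 0.0637]
```

View pics/w2.png

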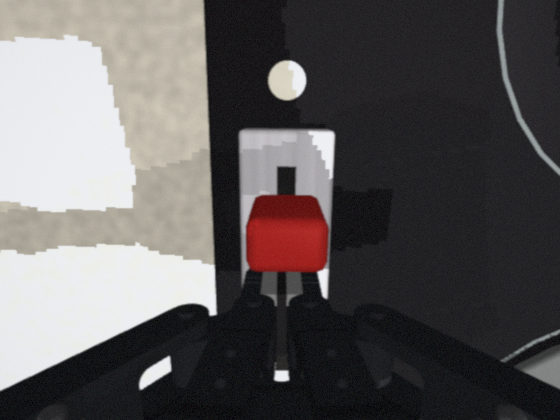

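The grip is moving (wrist view: red block at (287,233), white dot at (287,80)), with about 8–9 mm left to go.

play_rows --motion '[[[0,0.01,0],[0,0,0]],[[0,0.0175,0],[0,0,0]],[[0,0.02,0],[0,0,0]],[[0,0.02,0],[0,0,0]]]'

```text
time: 6.2
tool_pos: [0.5111, 0.1558, 0.035]
tcp_rot: [-1.571, -0.045, 0.046]
wrist_force: [0.0, -0.3, -0.6]
width: -0.002
```

play_rows --motion '[[[0,0.005,0],[0,0,0]],[[0,0.005,0],[0,0,0]]]'

```text
time: 6.45
tool_pos: [0.5114, 0.1581, 0.0352]
tcp_rot: [-1.57, -0.045, 0.045]
wrist_force: [-0.2, -1.5, -0.8]
width: 0.0
```

play_rows --motion '[[[0,0.005,0],[0,0,0]],[[0,0.005,0],[0,0,0]]]'

```text
time: 6.7
tool_pos: [0.5115, 0.1602, 0.0353]
tcp_rot: [-1.57, -0.045, 0.045]
wrist_force: [-0.6, -1.3, 0.0]
width: -0.004
```

play_rows --motion '[[[0,0.005,0],[0,0,0]],[[0,0.005,0],[0,0,0]]]'

```text
time: 6.95
tool_pos: [0.5115, 0.1615, 0.0353]
tcp_rot: [-1.571, -0.045, 0.046]
wrist_force: [0.1, -5.7, 1.3]
width: -0.005
```

```bash
python3 sl.py w3.png
```

```text
6.95 [0.5115 0.1615 0.0353] [ 0.1353 -5.7386  1.2636]
4444 [0.5121 0.1834 0.0612] [0.4986 0.1717 0.055 ] [0.526  0.1921 0.0635]
```

play_rows --motion '[[[0,0.007,0],[0,0,0]],[[0,0.007,0],[0,0,0]],[[0,0.007,0],[0,0,0]]]'

```text
time: 7.38
tool_pos: [0.5115, 0.1618, 0.0354]
tcp_rot: [-1.575, -0.046, 0.047]
wrist_force: [-0.1, -14.6, 3.3]
width: 0.002
```

```bash
python3 sl.py w4.png
```

```text
7.375 [0.5115 0.1618 0.0354] [ -0.1359 -14.6244   3.2988]
4450 [0.5121 0.1835 0.0613] [0.4987 0.172  0.055 ] [0.526  0.1923 0.0636]
```

View pics/w4.png

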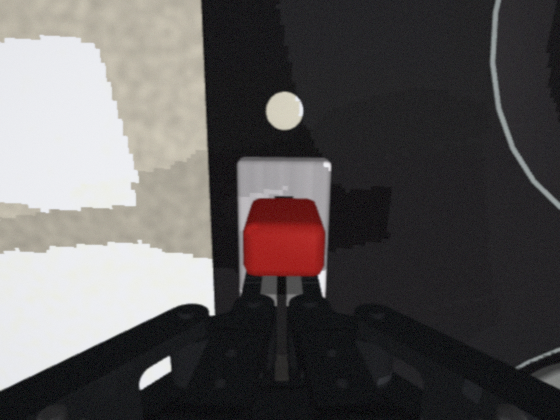

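Stop reached: the force rose to 14.6 N with no movement, and the grip centre is at y≈0.182. I back off and go above the wand.

play_rows --motion '[[[0,-0.06,0],[0,0,0]],[[0,-0.1,0.12],[0,0,0]],[[0,-0.1,0.27],[0,0,0]],[[0,-0.2,0.38],[0,0,-0.2]],[[-0.03,-0.35,0.4],[0,0,-0.4]],[[-0.06,-0.5,0.4],[0,0,-0.6]],[[-0.09,-0.65,0.4],[0,0,-0.8]],[[-0.11,-0.8,0.4],[0,0,-1]],[[-0.13,-0.95,0.4],[0,0,-1]],[[-0.13,-0.95,0.4],[0,0,-1]]]' --gripper 0

```text
time: 8.68
tool_pos: [0.4596, -0.2188, 0.196]
tcp_rot: [-1.494, 0.572, -0.576]
wrist_force: [0.7, 0.0, 0.0]
width: 0.999
```

play_rows --motion '[[[-0.02,-0.13,0],[0,0,-0.2]],[[-0.02,-0.26,0],[0,0,-0.4]],[[-0.02,-0.34,0],[0,0,-0.59]],[[-0.02,-0.34,0],[0,0,-0.59]],[[-0.02,-0.34,0],[0,0,-0.59]]]'

```text
time: 9.3
tool_pos: [0.4519, -0.3497, 0.1951]
tcp_rot: [-1.365, 0.924, -0.923]
wrist_force: [0.5, 0.5, 0.9]
width: 1.002
```

```bash
cat > wd.py <<'E'
from h import *
import sys
np.set_printoptions(precision=4,suppress=True)
n='wrist'
p,d,s=snap(n,sys.argv[1]);np.savez('/tmp/wd.npz',p=p,d=d)
print(s['time'],s['tool_pos'],s['wrist_force'],s['width'])
R=Rn.from_rotvec(s['tcp_rot']).as_matrix(); print(R)
W=cloud(n,d,s); p=p.astype(int); r,g,b=p[...,0],p[...,1],p[...,2];x,y,zz=np.moveaxis(W,2,0)
for l in ['wand','wand_grip','lens','stand','stand_seat']:
    print(l,[(round(k['conf'],2),toworld(n,k['xyz'],s)) for k in cams.mark_of(n,l)[:2]])
near=(np.hypot(x-.477,y+.341)<.085)&(d>0)
for nm,m in [('wand',near&(zz>.04)&(r+g+b>300)),('blue',near&(zz>.06)&(b>r+40)),('base',(np.hypot(x-.477,y+.341)<.1)&(d>0)&(zz>.006)&(zz<.016))]:
    Q=W[m]; 
    if len(Q)<10: print(nm,len(Q));continue
    c=Q.mean(0);_,_,v=np.linalg.svd(Q-c);print(nm,len(Q),c,np.median(Q,0),v[0],np.degrees(np.arctan2(v[0][1],v[0][0])),cv2.minAreaRect(Q[:,:2].astype('f4')))
E
python3 wd.py w5.png
```

```text
9.3 [ 0.4519 -0.3497  0.1951] [0.5154 0.4586 0.9443] 1.0024476273119916
[[ 0.3723  0.0002  0.9281]
 [-0.9281  0.0013  0.3723]
 [-0.0011 -1.      0.0007]]
wand [(0.96, array([ 0.4771, -0.3477,  0.0686]))]
wand_grip [(0.97, array([ 0.4591, -0.3497,  0.0816]))]
lens [(0.8, array([ 0.5256, -0.3242,  0.034 ]))]
stand [(0.93, array([ 0.2812, -0.5417, -0.0016])), (0.86, array([ 0.3261, -0.125 ,  0.0055]))]
stand_seat []
wand 2486 [ 0.4854 -0.3421  0.0796] [ 0.491  -0.3408  0.0761] [-0.7758 -0.2806  0.5652] -160.11383297469686 ((0.45868754386901855, -0.3396131098270416), (0.095557302236557, 0.09597545862197876), 50.49591827392578)
blue 1245 [ 0.4686 -0.3477  0.0937] [ 0.4686 -0.3475  0.0929] [-0.1181 -0.3193  0.9402] -110.2981830772654 ((0.46882084012031555, -0.36331796646118164), (0.0250619538128376, 0.06151030212640762), 4.2156476974487305)
base 6081 [ 0.4858 -0.3402  0.0108] [ 0.4844 -0.3362  0.0109] [-0.9546 -0.2978  0.0002] -162.67514840728307 ((0.4768334627151489, -0.3449266850948334), (0.14991064369678497, 0.0700904130935669), 19.07855987548828)
```

View pics/w5.png

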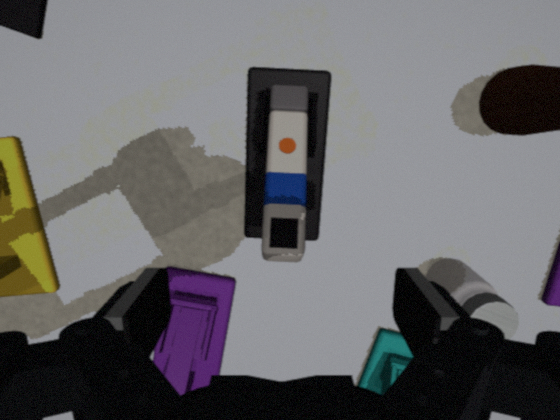

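The wrist view shows the wand: blue band at (286,188), nose towards (288,95), resting in the black stand. The fitted stand base is 150x70 mm at (0.4768, -0.3449), yaw 19.1°, and the band surface agrees with it within 1 mm. I descend and grip.

play_rows --motion '[[[0.0235,-0.0015,-0.1],[0,0,-0.06]],[[0.0235,-0.0015,-0.2],[0,0,-0.06]],[[0.0235,-0.0015,-0.28],[0,0,-0.06]],[[0.0235,-0.0015,-0.335],[0,0,-0.06]],[[0.0235,-0.0015,-0.335],[0,0,-0.06]],[[0.0235,-0.0015,-0.335],[0,0,-0.06]]]'

```text
time: 10.35
tool_pos: [0.4615, -0.3521, 0.0623]
tcp_rot: [-1.348, 0.96, -0.962]
wrist_force: [-0.6, -0.6, 0.8]
width: 0.998
```

play_rows --motion '[[[0,0,0],[0,0,0]],[[0,0,0],[0,0,0]],[[0,0,0],[0,0,0]],[[0,0,0],[0,0,0]],[[0,0,0],[0,0,0]],[[0,0,0],[0,0,0]]]' --gripper 1 --squeeze 40

```text
time: 11.1
tool_pos: [0.4611, -0.3518, 0.062]
tcp_rot: [-1.348, 0.961, -0.961]
wrist_force: [-1.1, 1.7, 5.3]
width: 0.325
```

Run:
```python
from h import *
np.set_printoptions(precision=4,suppress=True)
p,d,s=snap('wrist','w6.png');print(s['time'],s['tool_pos'],s['tcp_rot'],s['wrist_force'],s['width'],s['q'])
```

```text
11.1 [ 0.4611 -0.3518  0.062 ] [-1.348   0.9607 -0.9614] [-1.0861  1.6736  5.2563] 0.32484280537033156 [-0.6949  0.2475  1.9617  0.0003  0.932   0.5435]
```

View pics/w6.png

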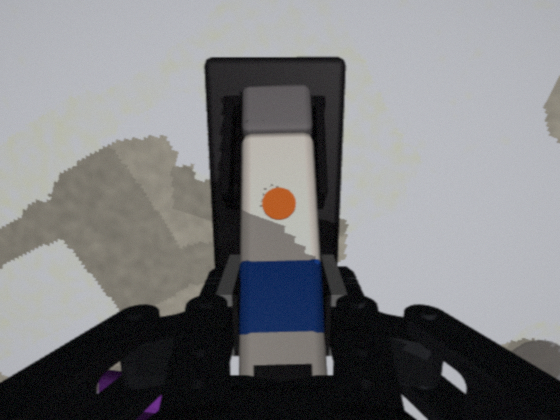

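The band sits between the pads (wrist view (281,297)) and the opening is 27.6 mm. I lift straight up and work out the aim pose.

play_rows --motion '[[[0,0,0.05],[0,0,0]],[[0,0,0.12],[0,0,0]],[[0,0,0.2],[0,0,0]],[[0,0,0.28],[0,0,0]],[[0,0,0.35],[0,0,0]],[[0,0,0.35],[0,0,0]]]'

```text
time: 11.9
tool_pos: [0.4625, -0.3533, 0.205]
tcp_rot: [-1.349, 0.955, -0.967]
wrist_force: [1.2, -0.2, -1.3]
width: 0.327
```

```bash
cat > aim.py <<'E'
from h import *
np.set_printoptions(precision=4,suppress=True)
P=np.array([.7055,-.0447,.065]); A=np.array([.700,.0225])
def aim(P=P,A=A,el=30,dist=.08):
    h=P[:2]-A; h/=np.linalg.norm(h); e=np.radians(el)
    n=np.r_[h*np.cos(e),np.sin(e)]
    yaw=np.arctan2(-h[1],-h[0])
    G=P+(dist+.085)*n
    Rd=Rn.from_euler('ZY',[yaw-np.radians(19.1),0])
    yb=np.array([-np.sin(yaw),np.cos(yaw),0])
    Rd=Rn.from_rotvec(-yb*np.radians(35-el))*Rd
    R0=Rn.from_rotvec([-1.348,.9607,-.9614]); T0=np.array([.4611,-.3518,.062]); G0=np.array([.4613,-.3503,.0835])
    return G+Rd.apply(T0-G0), Rd*R0, n
if __name__=='__main__':
    T,R,n=aim(); s=bot.read_state(); print(s['time'],s['tool_pos'],s['wrist_force'],s['width'])
    d=R*Rn.from_rotvec(s['tcp_rot']).inv()
    print('target',T,'n',n); print('shift units',(T-s['tool_pos'])/.4,'turn units',d.as_rotvec()/(np.pi/4))
E
python3 aim.py
python3 - <<'E'
from h import *
snap('side','s2.png')
E
```

```text
11.9 [ 0.4625 -0.3533  0.205 ] [ 1.2116 -0.2046 -1.2537] 0.3271100149612173
target [ 0.7184 -0.1858  0.126 ] n [ 0.0706 -0.8631  0.5   ]
shift units [ 0.6399  0.4187 -0.1975] turn units [ 0.1011 -0.0564  1.6787]
```

View pics/s2.png

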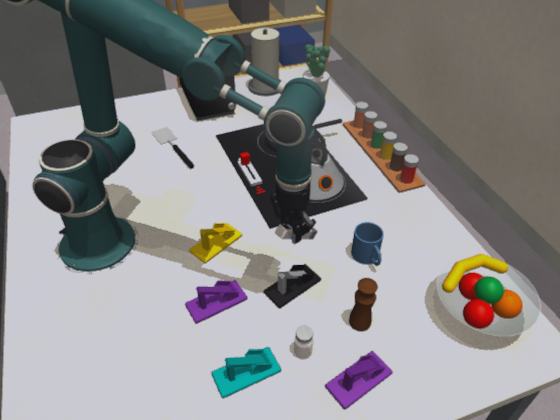

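The wand is out of the stand (side view: held near (297,225), stand empty at (292,288)). The mug at (368,243) stays clear. I travel high towards the aim.

play_rows --motion '[[[0.1,0.04,0.02],[0,0,0.15]],[[0.2,0.08,0.04],[0,0,0.35]],[[0.3,0.13,0.05],[0,0,0.55]],[[0.4,0.18,0.05],[0,0,0.75]],[[0.5,0.22,0.05],[0,0,0.9]],[[0.58,0.25,0.05],[0,0,0.95]],[[0.58,0.25,0.05],[0,0,0.95]]]'

```text
time: 12.82
tool_pos: [0.6936, -0.2499, 0.2179]
tcp_rot: [-1.536, 0.387, -0.381]
wrist_force: [-0.8, 0.1, -1.2]
width: 0.324
```

```bash
python3 aim.py
```

```text
12.825 [ 0.6936 -0.2499  0.2179] [-0.772   0.103  -1.2402] 0.32401874754735216
target [ 0.7184 -0.1858  0.126 ] n [ 0.0706 -0.8631  0.5   ]
shift units [ 0.062   0.1602 -0.2296] turn units [ 0.1099 -0.028   0.7256]
```

play_rows --motion '[[[0.02,0.03,0],[0.03,-0.01,0.2]],[[0.04,0.06,0],[0.06,-0.02,0.4]],[[0.06,0.09,0],[0.09,-0.03,0.6]],[[0.062,0.1,-0.05],[0.11,-0.028,0.726]],[[0.062,0.12,-0.12],[0.11,-0.028,0.726]],[[0.062,0.13,-0.18],[0.11,-0.028,0.726]],[[0.062,0.13,-0.22],[0.11,-0.028,0.726]],[[0.062,0.13,-0.23],[0.11,-0.028,0.726]]]'

```text
time: 13.82
tool_pos: [0.7158, -0.1999, 0.1268]
tcp_rot: [-1.481, -0.057, 0.063]
wrist_force: [0.3, 0.6, -0.8]
width: 0.323
```

```bash
python3 aim.py
cat > chk.py <<'E'
from h import *
import sys
np.set_printoptions(precision=4,suppress=True)
s0=bot.read_state();print(s0['time'],s0['tool_pos'])
for n in ['scene','side','wrist']:
    p,d,s=snap(n,sys.argv[1]+n+'.png'); np.savez('/tmp/a_%s.npz'%n,p=p,d=d)
    for l in ['patch','lens','wand','wand_grip','kettle']:
        print(n,l,[(round(k['conf'],2),toworld(n,k['xyz'],s)) for k in cams.mark_of(n,l)[:2]])
a=[cv2.imread('pics/'+sys.argv[1]+'scene.png')[200:310,270:420],cv2.imread('pics/'+sys.argv[1]+'side.png')[120:230,250:400]]
cv2.imwrite('pics/'+sys.argv[1]+'crop.png',cv2.resize(np.vstack(a),None,fx=2.7,fy=2.7,interpolation=2))
E
python3 chk.py a1
```

```text
13.825 [ 0.7158 -0.1999  0.1268] [ 0.3094  0.5661 -0.7564] 0.3234109757089752
target [ 0.7184 -0.1858  0.126 ] n [ 0.0706 -0.8631  0.5   ]
shift units [ 0.0065  0.0352 -0.002 ] turn units [-0.0019 -0.0003  0.0039]
13.825 [ 0.7158 -0.1999  0.1268]
scene patch [(0.65, array([ 0.7041, -0.0486,  0.0627]))]
scene lens [(0.57, array([ 0.7077, -0.1241,  0.1022])), (0.47, array([ 0.475 , -0.3367,  0.0726]))]
scene wand [(0.83, array([ 0.7155, -0.1835,  0.1384]))]
scene wand_grip [(0.73, array([ 0.7158, -0.202 ,  0.1467]))]
scene kettle [(0.67, array([0.7058, 0.0235, 0.0076]))]
side patch [(0.68, array([ 0.7086, -0.044 ,  0.0657]))]
side lens [(0.52, array([ 0.7138, -0.1324,  0.1098]))]
side wand [(0.49, array([ 0.7178, -0.1879,  0.1417]))]
side wand_grip [(0.8, array([ 0.713 , -0.2036,  0.1503]))]
side kettle [(0.63, array([0.6976, 0.0262, 0.0053]))]
wrist patch []
wrist lens [(0.91, array([ 0.7122, -0.1247,  0.1035]))]
wrist wand [(0.66, array([ 0.7154, -0.1898,  0.1393]))]
wrist wand_grip [(0.85, array([ 0.7164, -0.2047,  0.1479]))]
wrist kettle []
```

View pics/a1crop.png

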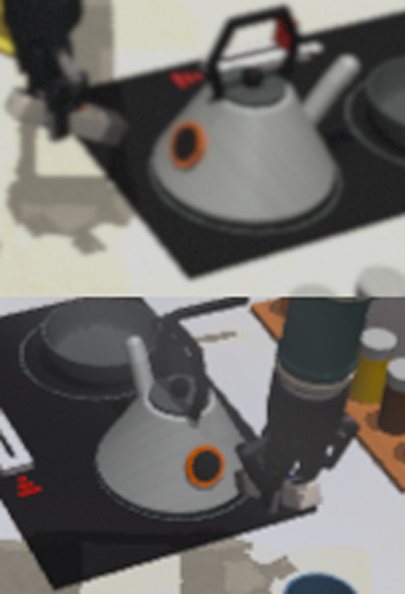

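View pics/a1wrist.png

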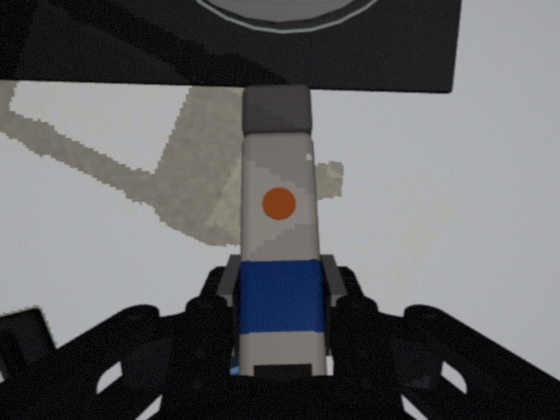

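Run:
```python
from h import *
from scipy.optimize import least_squares
np.set_printoptions(precision=4,suppress=True)
rays=[]
for n,box in [('scene',(325,240,355,268)),('side',(308,168,345,198))]:
    z=np.load('/tmp/a_%s.npz'%n);p,d=z['p'].astype(int),z['d'];c=cams.calibration(n)
    r,g,b=np.moveaxis(p,2,0)
    x0,y0,x1,y1=box; m=np.zeros(r.shape,bool); m[y0:y1,x0:x1]=True
    m&=(r>g*1.5)&(r>b*1.7)&(r>70)
    pts=np.argwhere(m)[:,::-1].astype('f4'); el=cv2.fitEllipse(cv2.convexHull(pts)); print(n,len(pts),el)
    K=np.array(c['mtx']);u,v=el[0]
    dr=np.array([(u-K[0,2])/K[0,0],(v-K[1,2])/K[1,1],1])@c['R']; dr/=np.linalg.norm(dr)
    o=-np.array(c['R']).T@c['t']; rays.append((o,dr))
    # ring depth cloud
    W=cloud(n,d); 
    for zl,zh in [(.02,.05),(.05,.08),(.08,.105)]:
        q=W[(np.hypot(W[...,0]-.7,W[...,1]-.023)<.11)&(W[...,2]>zl)&(W[...,2]<zh)&(d>0)]
        f=lambda a:(np.hypot(q[:,0]-a[0],q[:,1]-a[1])-(.095-.5*(q[:,2]-.008)))
        s=least_squares(f,[.7,.02],loss='soft_l1',f_scale=.002);print(' axis',zl,s.x,len(q))
A=[];B=[]
for o,dr in rays:
    M=np.eye(3)-np.outer(dr,dr);A.append(M);B.append(M@o)
X=np.linalg.lstsq(np.vstack(A),np.hstack(B),rcond=None);print('tri',X[0],X[1])
for o,dr in rays:
    # intersect with cone, axis (.7,.0225)
    t=np.linspace(.3,3,27001);Q=o+t[:,None]*dr
    f=np.hypot(Q[:,0]-.7005,Q[:,1]-.0225)-(.095-.5*(Q[:,2]-.008));i=np.argmax(f<0);print('cone',Q[i])
```

```text
scene 89 ((339.1730651855469, 253.1744384765625), (11.698381423950195, 16.367359161376953), 12.102821350097656)
 axis 0.02 [0.7041 0.0229] 893
 axis 0.05 [0.7022 0.0237] 824
 axis 0.08 [0.6999 0.0266] 563
side 91 ((325.4513244628906, 182.03857421875), (13.826336860656738, 14.953255653381348), 22.720144271850586)
 axis 0.02 [0.697  0.0199] 592
 axis 0.05 [0.699  0.0199] 584
 axis 0.08 [0.6994 0.025 ] 454
tri [ 0.7049 -0.0437  0.0617] [0.]
cone [ 0.7064 -0.0449  0.0625]
cone [ 0.7041 -0.0447  0.0634]
```

The patch triangulates to (0.705, -0.044, 0.063), which matches the plan within 2 mm. The crops show the wand nose facing the orange ring, clear of the kettle. I close in to 8 cm and hold.

play_rows --motion '[[[0.002,0.012,-0.002],[0,0,0]],[[0.005,0.025,-0.004],[0,0,0]],[[0.0065,0.035,-0.005],[0,0,0]],[[0.0065,0.035,-0.005],[0,0,0]],[[0.0065,0.035,-0.005],[0,0,0]],[[0.0065,0.035,-0.005],[0,0,0]],[[0.0065,0.035,-0.005],[0,0,0]],[[0.0065,0.035,-0.005],[0,0,0]],[[0.0065,0.035,-0.005],[0,0,0]],[[0.0065,0.035,-0.005],[0,0,0]]]'

```text
time: 15.98
tool_pos: [0.7202, -0.1858, 0.1273]
tcp_rot: [-1.482, -0.061, 0.06]
wrist_force: [-0.2, 0.2, -0.9]
width: 0.322
```

```bash
python3 aim.py; python3 chk.py a2
python3 - <<'E'
from h import *
np.set_printoptions(precision=4,suppress=True)
z=np.load('/tmp/a_wrist.npz');p,d=z['p'].astype(int),z['d'];s=bot.read_state();W=cloud('wrist',d,s)
# wand top face fit: pixels along the bar
m=np.zeros(d.shape,bool);m[95:320,252:308]=1;m&=d>0;Q=W[m];c=Q.mean(0);_,_,v=np.linalg.svd(Q-c,full_matrices=False)
a=v[0]*np.sign(v[0][1]);n=v[2]*np.sign(v[2][2]);print('dir',a,'normal',n)
# axis: centre of the top face minus 13mm
c2=c-.013*n; P=np.array([.7052,-.0445,.0635]); w=P-c2; t=w@a; e=w-t*a; print('miss',e,np.linalg.norm(e))
print('angle',np.degrees(np.arccos(-a@np.array([.0706,-.8631,.5]))))
E
```

```text
15.975 [ 0.7202 -0.1858  0.1273] [-0.2302  0.1887 -0.8768] 0.3220496746359435
target [ 0.7184 -0.1858  0.126 ] n [ 0.0706 -0.8631  0.5   ]
shift units [-0.0044  0.     -0.0031] turn units [-0.0006  0.0045  0.0032]
15.975 [ 0.7202 -0.1858  0.1273]
scene patch [(0.67, array([ 0.7059, -0.0492,  0.0649])), (0.51, array([ 0.4771, -0.3423, -0.0023]))]
scene lens [(0.67, array([ 0.7117, -0.1109,  0.1027])), (0.32, array([ 0.5918, -0.5096,  0.0009]))]
scene wand [(0.85, array([ 0.7181, -0.1676,  0.1384]))]
scene wand_grip [(0.84, array([ 0.7175, -0.1888,  0.1491]))]
scene kettle [(0.59, array([0.703 , 0.0213, 0.0073])), (0.49, array([ 0.7176, -0.168 ,  0.1336]))]
side patch [(0.56, array([ 0.7053, -0.0443,  0.0662]))]
side lens [(0.7, array([ 0.7149, -0.1136,  0.1061]))]
side wand [(0.79, array([ 0.7167, -0.1717,  0.135 ]))]
side wand_grip [(0.58, array([ 0.7166, -0.1886,  0.1496]))]
side kettle [(0.8, array([0.6985, 0.0266, 0.0076]))]
wrist patch []
wrist lens [(0.69, array([ 0.7111, -0.1143,  0.103 ]))]
wrist wand [(0.96, array([ 0.7233, -0.1723,  0.1375]))]
wrist wand_grip [(0.68, array([ 0.7197, -0.1903,  0.1457]))]
wrist kettle []
dir [-0.0664  0.8601 -0.5057] normal [-0.0443  0.5038  0.8627]
miss [-0.0045 -0.0001  0.0004] 0.004525946176066976
angle 0.66006069947655
```

View pics/a2crop.png

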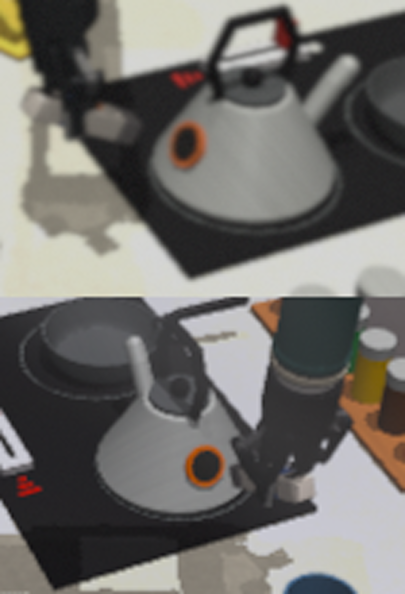

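The measured line of sight misses by 4.5 mm and is 0.7° off square. I trim 3 mm in x and hold two more full seconds.

play_rows --motion '[[[-0.008,0,0],[0,0,0]],[[-0.008,0,0],[0,0,0]],[[-0.008,0,0],[0,0,0]],[[-0.008,0,0],[0,0,0]],[[-0.008,0,0],[0,0,0]],[[-0.008,0,0],[0,0,0]],[[-0.008,0,0],[0,0,0]],[[-0.008,0,0],[0,0,0]],[[-0.008,0,0],[0,0,0]],[[-0.008,0,0],[0,0,0]]]'

```text
time: 18.12
tool_pos: [0.717, -0.1858, 0.1273]
tcp_rot: [-1.482, -0.061, 0.06]
wrist_force: [-0.2, -0.1, -0.9]
width: 0.322
```

play_rows --motion '[[[0,0,0],[0,0,0]],[[0,0,0],[0,0,0]],[[0,0,0],[0,0,0]],[[0,0,0],[0,0,0]],[[0,0,0],[0,0,0]],[[0,0,0],[0,0,0]],[[0,0,0],[0,0,0]],[[0,0,0],[0,0,0]],[[0,0,0],[0,0,0]],[[0,0,0],[0,0,0]]]'

```text
time: 19.38
tool_pos: [0.717, -0.1858, 0.1273]
tcp_rot: [-1.482, -0.061, 0.06]
wrist_force: [0.0, -0.6, -1.1]
width: 0.328
```

```bash
cat > back.py <<'E'
from h import *
np.set_printoptions(precision=4,suppress=True)
s=bot.read_state();R0=Rn.from_rotvec([-1.348,.9607,-.9614])
print(s['time'],s['tool_pos'],s['wrist_force'],s['width'])
T=np.array([.4611,-.3518,.062])
print('shift units',(T-s['tool_pos'])/.4,'turn',(R0*Rn.from_rotvec(s['tcp_rot']).inv()).as_rotvec()/(np.pi/4))
E
python3 back.py
```

```text
19.375 [ 0.717  -0.1858  0.1273] [ 0.0073 -0.6099 -1.12  ] 0.3281338978453379
shift units [-0.6398 -0.4151 -0.1633] turn [-0.0975  0.0697 -1.6755]
```

Held for over 3 s. I retreat along the same way.

play_rows --motion '[[[0,-0.06,0.05],[0,0,0]],[[0,-0.11,0.15],[0,0,0]],[[-0.02,-0.15,0.22],[-0.03,0.01,-0.15]],[[-0.06,-0.16,0.23],[-0.06,0.02,-0.35]],[[-0.12,-0.18,0.23],[-0.09,0.03,-0.55]],[[-0.2,-0.22,0.23],[-0.11,0.028,-0.726]],[[-0.3,-0.26,0.23],[-0.11,0.028,-0.726]],[[-0.3,-0.26,0.23],[-0.11,0.028,-0.726]]]'

```text
time: 20.38
tool_pos: [0.5945, -0.2907, 0.2194]
tcp_rot: [-1.536, 0.389, -0.387]
wrist_force: [-0.7, -1.0, -1.9]
width: 0.324
```

```bash
python3 back.py
```

```text
20.375 [ 0.5945 -0.2907  0.2194] [-0.7092 -0.9539 -1.8871] 0.3236703934015453
shift units [-0.3335 -0.1529 -0.3934] turn [-0.0005 -0.0021 -0.9472]
```

play_rows --motion '[[[-0.08,-0.04,0],[0,0,-0.2]],[[-0.16,-0.08,0],[0,0,-0.4]],[[-0.24,-0.12,0],[0,0,-0.6]],[[-0.3,-0.15,-0.05],[0,0,-0.8]],[[-0.3335,-0.153,-0.1],[0,0,-0.947]],[[-0.3335,-0.153,-0.15],[0,-0.002,-0.947]],[[-0.3335,-0.153,-0.15],[0,-0.002,-0.947]],[[-0.3335,-0.153,-0.15],[0,-0.002,-0.947]]]'

```text
time: 21.38
tool_pos: [0.4647, -0.3512, 0.1601]
tcp_rot: [-1.349, 0.956, -0.961]
wrist_force: [0.2, -0.1, -1.8]
width: 0.324
```

```bash
python3 back.py
python3 - <<'E'
from h import *
np.set_printoptions(precision=4,suppress=True)
p,d,s=snap('wrist','r1.png');W=cloud('wrist',d,s)
x,y,z=np.moveaxis(W,2,0)
m=np.zeros(d.shape,bool);m[95:320,252:308]=1;m&=d>0;Q=W[m];c=Q.mean(0);_,_,v=np.linalg.svd(Q-c,full_matrices=False)
a=v[0]*np.sign(v[0][0]);n=v[2]*np.sign(v[2][2]);print('dir',a,'n',n,'yaw',np.degrees(np.arctan2(a[1],a[0])),'pitch',np.degrees(np.arcsin(a[2])))
b=(np.hypot(x-.477,y+.345)<.1)&(d>0)&(z>.006)&(z<.016);print('base',b.sum(),cv2.minAreaRect(W[b][:,:2].astype('f4')))
pp=p.astype(int);bl=m&(pp[...,2]>pp[...,0]+40);B=W[bl];ctr=B.mean(0)-.013*n;print('grip',ctr,'rel tcp',ctr-s['tool_pos'])
E
```

```text
21.375 [ 0.4647 -0.3512  0.1601] [ 0.2072 -0.1428 -1.7766] 0.32413338803499464
shift units [-0.0089 -0.0015 -0.2454] turn [ 0.0015  0.0026 -0.0039]
dir [ 0.771   0.269  -0.5772] n [0.5433 0.1949 0.8166] yaw 19.2322235797211 pitch -35.25209185026823
base 2950 ((0.4827139973640442, -0.3427591323852539), (0.13712993264198303, 0.07014167308807373), 19.102645874023438)
grip [ 0.4671 -0.3514  0.1798] rel tcp [ 0.0024 -0.0001  0.0196]
```

View pics/r1.png

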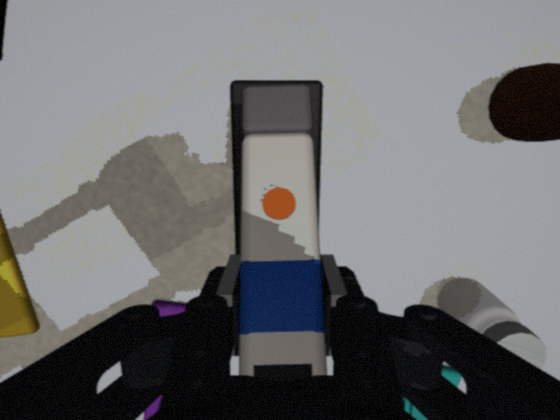

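play_rows --motion '[[[-0.009,-0.001,-0.05],[0,0,0]],[[-0.009,-0.001,-0.1],[0,0,0]],[[-0.009,-0.001,-0.15],[0,0,0]],[[-0.009,-0.001,-0.18],[0,0,0]],[[-0.009,-0.001,-0.18],[0,0,0]]]'

```text
time: 22.05
tool_pos: [0.4592, -0.3506, 0.0856]
tcp_rot: [-1.349, 0.96, -0.958]
wrist_force: [0.1, -0.5, -0.8]
width: 0.321
```

```bash
python3 back.py; python3 -c "
from h import *
snap('wrist','r2.png')"
```

```text
22.05 [ 0.4592 -0.3506  0.0856] [ 0.1084 -0.5193 -0.7932] 0.32090351375819964
shift units [ 0.0048 -0.003  -0.059 ] turn [-0.0019 -0.0018 -0.0032]
```

View pics/r2.png

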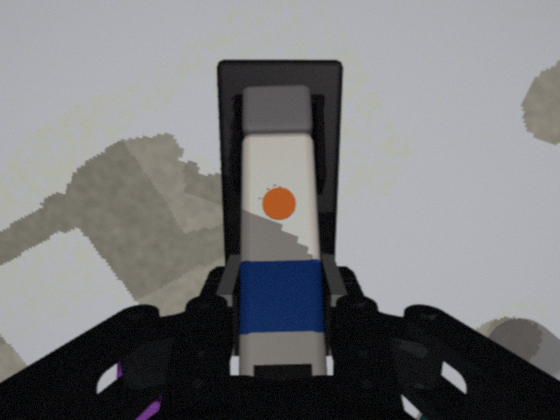

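The wand is centred between the cheeks (nose 243–312 px), so I lower it the rest of the way.

play_rows --motion '[[[0.004,-0.003,-0.02],[0,0,0]],[[0.004,-0.003,-0.035],[0,0,0]],[[0.004,-0.003,-0.05],[0,0,0]],[[0.004,-0.003,-0.058],[0,0,0]],[[0.004,-0.003,-0.058],[0,0,0]],[[0.004,-0.003,-0.058],[0,0,0]]]'

```text
time: 22.85
tool_pos: [0.4618, -0.3527, 0.0643]
tcp_rot: [-1.349, 0.958, -0.961]
wrist_force: [0.1, -0.4, -1.0]
width: 0.32
```

```bash
python3 back.py; python3 -c "
from h import *
snap('wrist','r3.png')"
```

```text
22.85 [ 0.4618 -0.3527  0.0643] [ 0.1028 -0.3513 -0.9633] 0.32046894861646974
shift units [-0.0016  0.0022 -0.0057] turn [ 0.0009  0.0015 -0.0032]
```

View pics/r3.png

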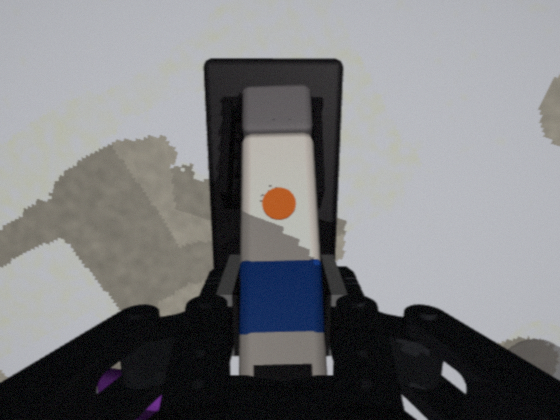

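play_rows --motion '[[[-0.001,0.002,-0.003],[0,0,0]],[[-0.001,0.002,-0.006],[0,0,0]],[[-0.001,0.002,-0.006],[0,0,0]],[[-0.001,0.002,-0.006],[0,0,0]]]'

```text
time: 23.4
tool_pos: [0.4612, -0.3519, 0.0621]
tcp_rot: [-1.349, 0.958, -0.96]
wrist_force: [-2.3, 1.6, 2.6]
width: 0.324
```

```bash
python3 back.py
```

```text
23.4 [ 0.4612 -0.3519  0.0621] [-2.3486  1.608   2.6499] 0.32422863968708676
shift units [-0.0002  0.0002 -0.0002] turn [ 0.0009  0.0012 -0.0032]
```

Seated at the stored pose with light contact. I release and rise.

play_rows --motion '[[[0,0,0],[0,0,0]],[[0,0,0],[0,0,0]],[[0,0,0],[0,0,0]],[[0,0,0],[0,0,0]],[[0,0,0],[0,0,0]],[[0,0,0],[0,0,0]]]' --gripper 0

```text
time: 24.15
tool_pos: [0.4612, -0.3518, 0.0617]
tcp_rot: [-1.349, 0.958, -0.96]
wrist_force: [-0.1, -0.1, -0.3]
width: 1.001
```

play_rows --motion '[[[0,0,0.04],[0,0,0]],[[0,0,0.1],[0,0,0]],[[0,0,0.2],[0,0,0]],[[0,0,0.3],[0,0,0]],[[-0.02,0,0.34],[0,0,0]],[[-0.02,0,0.34],[0,0,0]]]'

```text
time: 24.9
tool_pos: [0.4532, -0.3524, 0.1993]
tcp_rot: [-1.349, 0.956, -0.963]
wrist_force: [0.4, -0.7, -0.3]
width: 0.998
```

```bash
python3 wd.py f1.png
python3 - <<'E'
from h import *
np.set_printoptions(precision=4,suppress=True)
z=np.load('/tmp/wd.npz');p,d=z['p'].astype(int),z['d'];s=bot.read_state();W=cloud('wrist',d,s)
x,y,zz=np.moveaxis(W,2,0)
for n in ['scene','side']:
    p,d,_=snap(n,'f_%s.png'%n);
    for l in ['power_top','kettle','pan','mug','mill','salt','spatula']:
        print(n,l,[(round(k['conf'],2),toworld(n,k['xyz'])) for k in cams.mark_of(n,l)[:1]])
    W=cloud(n,d);p=p.astype(int);r,g,b=np.moveaxis(p,2,0);x,y,zz=np.moveaxis(W,2,0)
    Q=W[(r>100)&(g<.5*r)&(b<.5*r)&(d>0)&(zz>.052)&(zz<.07)&(abs(x-.51)<.05)&(abs(y-.15)<.1)];print('red',len(Q),Q.mean(0))
E
```

```text
24.9 [ 0.4532 -0.3524  0.1993] [ 0.3898 -0.667  -0.3249] 0.9977249004012813
[[ 0.3281  0.0036  0.9446]
 [-0.9446 -0.0026  0.3281]
 [ 0.0036 -1.      0.0026]]
wand [(0.67, array([ 0.4773, -0.3484,  0.069 ]))]
wand_grip [(0.58, array([ 0.4573, -0.355 ,  0.0851]))]
lens [(0.57, array([ 0.5294, -0.3264,  0.0308]))]
stand [(0.8, array([ 0.2834, -0.5412, -0.0004])), (0.67, array([ 0.3245, -0.1232,  0.0031]))]
stand_seat [(0.77, array([ 0.2696, -0.3196,  0.071 ]))]
wand 2458 [ 0.4864 -0.3445  0.0801] [ 0.4916 -0.3433  0.0763] [-0.7482 -0.2748  0.6038] -159.83176219000083 ((0.4687061607837677, -0.36478859186172485), (0.09023422747850418, 0.09731253981590271), 85.58558654785156)
blue 1225 [ 0.4695 -0.3509  0.0951] [ 0.4694 -0.3506  0.0931] [-0.0483 -0.1832  0.9819] -104.76216537162954 ((0.4692789316177368, -0.3664065897464752), (0.025831496343016624, 0.062029529362916946), 2.24998140335083)
base 5938 [ 0.4851 -0.3394  0.0108] [ 0.4842 -0.336   0.0109] [-0.9664 -0.2572 -0.0003] -165.09561613173886 ((0.47667303681373596, -0.344971239566803), (0.14952188730239868, 0.07006543129682541), 19.039794
[... 168 characters left out ...]
72 ]))]
scene mug [(0.95, array([ 0.712 , -0.3009,  0.0005]))]
scene mill [(0.74, array([ 0.5947, -0.5043, -0.0035]))]
scene salt [(0.66, array([ 0.4205, -0.5375, -0.0033]))]
scene spatula [(0.74, array([ 0.3106,  0.3766, -0.0031]))]
red 0 [nan nan nan]
side power_top [(0.53, array([0.5116, 0.1835, 0.0631]))]
side kettle [(0.84, array([0.6975, 0.0278, 0.0073]))]
side pan []
side mug [(0.57, array([ 0.711 , -0.3065,  0.0004]))]
side mill [(0.57, array([ 0.5932, -0.506 , -0.0024]))]
side salt [(0.71, array([ 0.4286, -0.5342,  0.0018]))]
side spatula [(0.64, array([ 0.7059, -0.043 ,  0.0641]))]
red 44 [0.5095 0.176  0.0598]<stdin>:10: RuntimeWarning: Mean of empty slice.
  ret = um.true_divide(
```

View pics/f1.png

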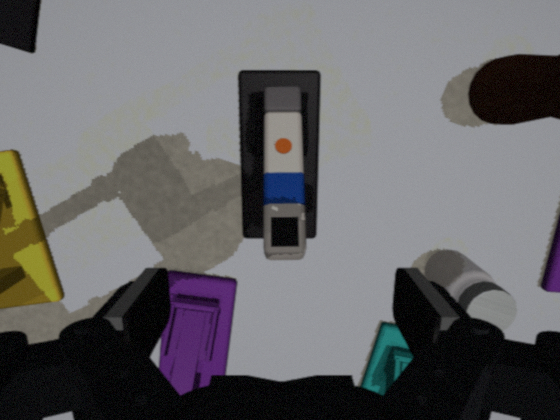

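View pics/f_side.png

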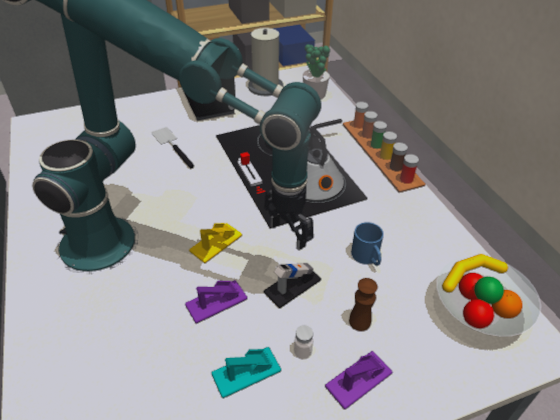

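Run:
```python
from h import *
np.set_printoptions(precision=4,suppress=True)
z=np.load('/tmp/wd.npz');d=z['d'];s=bot.read_state();W=cloud('wrist',d,s)
m=np.zeros(d.shape,bool);m[95:200,270:298]=1;m&=d>0;Q=W[m]
for _ in range(4):
    c=Q.mean(0);v=np.linalg.svd(Q-c,full_matrices=False)[2];n=v[2]*np.sign(v[2][2]);Q=Q[abs((Q-c)@n)<.003]
print(len(Q),m.sum(),'n',n,'tilt',np.degrees(np.arccos(n[2])),'az',np.degrees(np.arctan2(n[1],n[0])))
E0=np.array([.4768,-.3449,.072]);h=np.array([np.cos(np.radians(19.1)),np.sin(np.radians(19.1)),0])
n0=h*.574+np.array([0,0,.819]);print('plane offset from nominal top',((E0+.013*n0)-c)@n0*-1)
# edges: lateral extents of bar
lat=np.array([-h[1],h[0],0]); x=W[m_:=(d>0)&(abs((W-E0)@n0-.013)<.006)]; a=(x-E0)@np.r_[h[:2]*.819,-.574];l=(x-E0)@lat
for lo in (-.06,-.03,0,.03):
    k=(a>lo)&(a<lo+.03)&(abs(l)<.03);print(lo,k.sum(),np.percentile(l[k],[1,99]),)
k=abs(l)<.02;print('along',np.percentile(a[k],[.5,99.5]))
```

```text
2927 2928 n [0.5485 0.1874 0.8149] tilt 35.4240771189029 az 18.8659624380845
plane offset from nominal top -0.0021057878056123603
-0.06 1829 [-0.0162  0.011 ]
-0.03 1630 [-0.016   0.0114]
0 1440 [-0.0155  0.0114]
0.03 1256 [-0.0151  0.0117]
along [-0.0624  0.1488]
```

The wand lies at 35.4° tilt, yaw within about 1°, and about 2 mm off in the cup's play. I hand in.

```bash
python3 -c "
from h import *
print(bot.read_state()['time']); print(bot.finish_job())"
```

```text
26.0
the job is handed in; nothing more can be done
None
```

I slid the power grip to its off stop, aimed the wand at the kettle patch for over 3 s, laid it back in its stand and handed the job in at 26 s. No verdict was reported.

- **Slide:** I pushed until the force rose to 14.6 N with no further movement. At the end both cameras put the grip at y ≈ 0.184–0.187, by the white dot.
- **Aim:** The nose was about 8 cm from the patch and within 1° of square. It missed the middle by 4.5 mm; I then trimmed about 3 mm and held for 2.4 s without measuring the miss again.
- **Wand in its stand:** The last check showed it nose down, tilted 35.4° with yaw within about 1°. It sits about 2 mm to the side and about 2 mm off in height, well inside the 12 mm limit.
- **Other things:** The kettle, mug, mill and salt jar read where they stood, within network noise of 2–6 mm. The pan was not confirmed at the end: the scene camera reported it at the wand's stand and the side camera found nothing. The spatula was confirmed by the scene camera only, as the side camera reported it at the kettle patch. The last side picture shows both in place, with the pan partly behind the arm, and the gripper never went near either.

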